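# Punch-mark the red specimen with the mallet

### The job

Mark the red specimen: pick up the orange-faced mallet and, with its lower striking face, give the sprung punch above the red specimen a brisk knock (not a slow push) that drives it fully down, then let it spring back up. Leave the punch over the green specimen alone, and stand the mallet back on its striking face on the worktop, clear of both stands.

Things in the scene. Friction and masses are not known exactly. Their poses are not given: they have to be found in the camera images.
- mallet: Mallet, 0.3 kg, standing on a striking face. Upright head 40 mm dia, 56 mm high, orange faces. Origin: centre of the lower face; z up the head. Square wooden handle, 22 x 22 mm, runs level along its own -x from the head to 136 mm from the head axis, centre line 28 mm above the lower face. Grasp from above across the handle (fingers closing along its y), 50 mm from the head axis, about 80 N.
- red_punch_top (a point): Centre of the top of the round brass punch head (30 mm dia, 10 mm thick) in the grey fixed stand (base 94 x 84 mm) that holds the red specimen and has a red strip on its base. 135 mm above the worktop when up. All but the punch and its thin spring is under 100 mm high; the column is on the far side. The two stands may swap places.
- red_punch (a joint): Travel of the red specimen's punch, m: 0 = up, 0.016 = fully down (hard stop; 0.013 or more counts). Its spring pushes back with 2.5 N at the top, 7 N at the bottom, and lifts it again when let go. A brisk knock moves it down at 0.04 m/s or faster; a stroke of 0.1 to 0.2 m/s is plenty.
- green_punch_top (a point): The same point on the identical punch in the stand that holds the green specimen (green strip on its base). Not to be touched.
- green_punch (a joint): Travel of the green specimen's punch, m, same meaning; it must stay up.

How it is judged:
By the outcome, as a careful person would: the job done as asked, in the order asked, and still so for the second after the job is handed in, with the robot touching nothing.
It also fails if it takes over 42 s, if anything falls off the work surface, if the arm or the gripper's body presses on something with over 40 N, if the wrist force passes 120 N, or if a joint passes its speed limit or range.

### The arm

A 6-joint arm with a two-finger parallel gripper is mounted at the origin on a cart in front of the work surface, level with it; the furniture and walls round the work are solid. World frame = base frame: x ahead of the robot, y to its left, z up, the work surface at z = 0. Lengths are in m, angles in degrees, forces in N, time in s.
With the tool pointing down it reaches from about 0.225 to 0.875 m from the base axis. Payload 3.4 kg.
Tool frame: the origin (TCP) lies midway between the tips of the shut fingers; the grasp point (between the pads) lies ctrl.grasp_offset behind it (ctrl.grasp_offset is the distance from the TCP to the grasp point, in m); z points along the fingers, y is the line along which they close (so a half turn about z gives the same grasp; the last joint's range is limited). The gripper opens to 85 mm and grips with 20 to 120 N. Pads are 22 mm wide; open, the fingers measure 114 mm over their backs; the gripper's body (76 mm by 85 mm) begins 54 mm behind the grasp point. The pads swing forward as they close: fully open they stand 13 mm farther back than shut.
Start: joints at [68.067, 15.808, 86.224, -0, 77.962, -6.933], TCP at [0.149, 0.555, 0.231] pointing down, gripper open.
Joint ranges: [-165.64, 165.64], [-43.16, 119.46], [12.63, 154.43], [-67.54, 247.53], [6.08, 155.33], [-154.97, 154.97]. Speed limits (degrees/s): [147.25, 147.25, 180, 180, 180, 180].

### API

Orientations are given as [roll, pitch, yaw] about the fixed x, y, z axes, in that order (R = Rz(yaw) Ry(pitch) Rx(roll)).
In Python, from station import ctrl gives the robot as it stands.
- The arm moves only by the tool send_rows, never from a script. Its argument "motion" is one flat list of numbers, 7 for each row, row after row: the shift along the tool's x, y, z in cm, then the turn, a rotation vector about the tool's x, y, z in degrees, then the opening, from 0 (shut) to 1 (fully open). A call has 1 to 12 rows; each row is the pose to reach, as a shift and turn from the pose commanded when the call began, along the tool's axes at that moment; what a row does not reach only later rows make up. A row lasts 1/10 s, in which the tool goes at most 50 mm and 8.59 degrees, less where a joint would pass 70% of its speed; a pose out of reach is approached as far as the arm can. A call with a gripper value outside its range is refused whole. The fingers move at their own pace and stop on an object; the grip force is fixed at half the most. Time passes only in rows, so rows that repeat a pose let the fingers close. It gives the time, the measured TCP pose, the force, the opening and the grip force at its end, in the units of the state.
- ctrl.sense(): the state, without advancing time (a new reading comes with each control period).
- ctrl.read_camera(name): name is "side" or "top"; returns a dict with "image" (420x560x3 uint8, red, green, blue), "K" (3x3 intrinsics, pixels), "R" (3x3) and "t" (3): a world point X has camera coordinates R X + t. Camera axes: x right, y down, z forward; pixel columns grow to the right and rows downward; lengths in m; the calibration is good to about 2 mm. A picture is of the moment at which its call begins. There is no depth.
- ctrl.hand_in(): hands the job in; it is judged then, once.
The state is a dict: "clock": time; "joints": joint angles; "joint_vel": joint speeds; "joint_torque": joint torques, N m; "position": TCP position; "tcp_rot": TCP orientation; "ft_force": force on the tool from outside, world axes, zero at the start; "torque": the same for the moment, N m; "opening": opening from 0.0 (shut) to 1.0 (fully open); "gripper_force": force on a finger pad.
Only numpy, scipy, OpenCV 4.12 (cv2) and the standard library are available. Lean on these libraries where they do the work, as an engineer would, in place of code of your own. Each camera call takes 0.05 s, during which the arm holds its last target. There are 200 camera calls.

## Working session

There is one attempt and no reset: what is moved stays moved. The work goes in short steps, Python scripts to look and compute and a tool call to move; the robot and the scene stay as the last step left them, time stands still between calls to the robot, and variables do not carry over. Pictures are saved under pics/ and viewed, at most 12 in all, crops included, and the job is handed in when it is done.

Besides the shell and the picture viewer there is one more tool, called after "Emit:" as name(argument=value, ...), one argument or row to a line, values as JSON. send_rows: Moves the arm, as the interface text tells. Its arguments: {"type":"object","properties":{"motion":{"type":"array","items":{"type":"number"}}},"required":["motion"]}

```bash
mkdir -p pics; python3 - <<'E'
from station import ctrl
import cv2,pickle
s=ctrl.sense(); print(s['clock'],s['position'],s['tcp_rot'],s['ft_force'],s['opening'],ctrl.grasp_offset)
d={}
for n in('side','top'):
    c=ctrl.read_camera(n); d[n]=c; cv2.imwrite(f'pics/{n}0.png',c['image'][:,:,::-1])
    print(n,c['K'].round(1).tolist(),(-c['R'].T@c['t']).round(3),c['R'].round(2).tolist())
pickle.dump(d,open('cam0.pkl','wb'))
E
```

```text
0.0 [0.14861575 0.55491042 0.23040067] [-1.79891188e+02 -1.47662179e-02  1.65001976e+02] [ 0.77837111 -0.32354895 -0.4812779 ] 0.998818846927069 0.0187
side [[402.6, 0.0, 275.7], [0.0, 402.6, 205.4], [0.0, 0.0, 1.0]] [ 0.148 -0.413  0.624] [[0.82, -0.57, -0.02], [-0.37, -0.5, -0.79], [0.44, 0.65, -0.62]]
top [[404.1, 0.0, 277.8], [0.0, 404.1, 205.5], [0.0, 0.0, 1.0]] [0.478 0.148 0.964] [[-0.03, -1.0, -0.01], [-1.0, 0.03, -0.06], [0.06, 0.01, -1.0]]
```

View pics/side0.png

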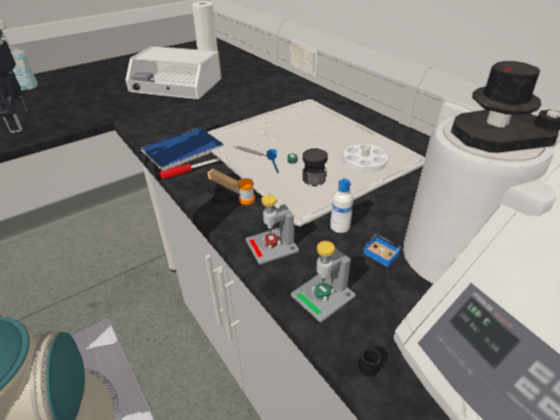

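View pics/top0.png

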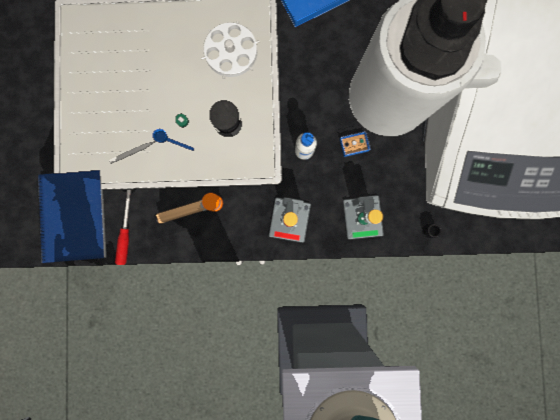

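The side view shows the mallet with its head at about (247,190). The red stand's punch is at (270,200) and the green stand's at (325,248). In the top view the mallet head is at (213,202) with its handle running to (160,217), and the punches are at (290,219) for red and (376,216) for green.

```bash
cat > h.py <<'E'
import numpy as np,cv2
def ray(c,u,v):
    d=c['R'].T@np.linalg.inv(c['K'])@np.array([u,v,1.]); return -c['R'].T@c['t'],d
def plane(c,u,v,z):
    o,d=ray(c,u,v); return o+d*(z-o[2])/d[2]
def tri(c1,p1,c2,p2):
    P=[c['K']@np.c_[c['R'],c['t']] for c in(c1,c2)]
    X=cv2.triangulatePoints(P[0],P[1],np.array(p1,float),np.array(p2,float))[:,0]; return X[:3]/X[3]
def proj(c,X):
    q=c['K']@(c['R']@np.array(X)+c['t']); return q[:2]/q[2]
def blobs(c,lo,hi,amin=30,roi=None):
    h=cv2.cvtColor(c['image'],cv2.COLOR_RGB2HSV); m=cv2.inRange(h,lo,hi)
    if roi: k=np.zeros_like(m); k[roi[1]:roi[3],roi[0]:roi[2]]=255; m&=k
    n,l,s,ce=cv2.connectedComponentsWithStats(m)
    return [(ce[i].round(1),s[i].tolist(),l==i) for i in range(1,n) if s[i,4]>=amin]
E
python3 - <<'E'
import pickle
from h import *
d=pickle.load(open('cam0.pkl','rb')); S,T=d['side'],d['top']
for n,c,roi in(('side',S,(200,160,370,320)),('top',T,(150,180,400,245))):
    print(n,'tcp px',proj(c,[.149,.555,.23]).round())
    for nm,lo,hi in(('yellow',(18,120,120),(30,255,255)),('orange',(6,150,120),(17,255,255)),('wood',(8,60,60),(17,160,255)),('red',(0,180,120),(4,255,255)),('green',(50,130,100),(75,255,255))):
        for b in blobs(c,lo,hi,30,roi): print(nm,b[0],b[1])
im=T['image'][180:250,150:400,::-1]; a=cv2.resize(im,None,fx=3.2,fy=3.2,interpolation=cv2.INTER_CUBIC)
im=S['image'][160:320,200:370,::-1]; b=cv2.resize(im,None,fx=2.2,fy=2.2,interpolation=cv2.INTER_CUBIC)
o=np.zeros((a.shape[0]+b.shape[0],800,3),np.uint8);o[:a.shape[0],:a.shape[1]]=a;o[a.shape[0]:,:b.shape[1]]=b
cv2.imwrite('pics/crop0.png',o)
E
```

```text
side tcp px [ 24. 127.]
yellow [268.2 200.1] [261, 195, 15, 11, 133]
yellow [325.3 248. ] [317, 241, 18, 15, 230]
orange [244.8 184. ] [237, 179, 16, 11, 145]
orange [247.  201.1] [239, 196, 16, 9, 73]
wood [224.2 179.6] [207, 168, 47, 24, 425]
red [255.6 247.9] [250, 240, 12, 17, 70]
green [308.6 303.1] [297, 293, 24, 21, 135]
top tcp px [ 59. 424.]
yellow [375.1 216.2] [368, 210, 15, 14, 169]
yellow [290.1 218.5] [283, 212, 15, 14, 158]
orange [211.8 201.6] [202, 193, 21, 18, 284]
wood [179.2 211.8] [156, 199, 49, 25, 511]
red [286.4 235.4] [275, 232, 24, 8, 102]
green [364.9 233.3] [353, 230, 25, 7, 115]
```

View pics/crop0.png

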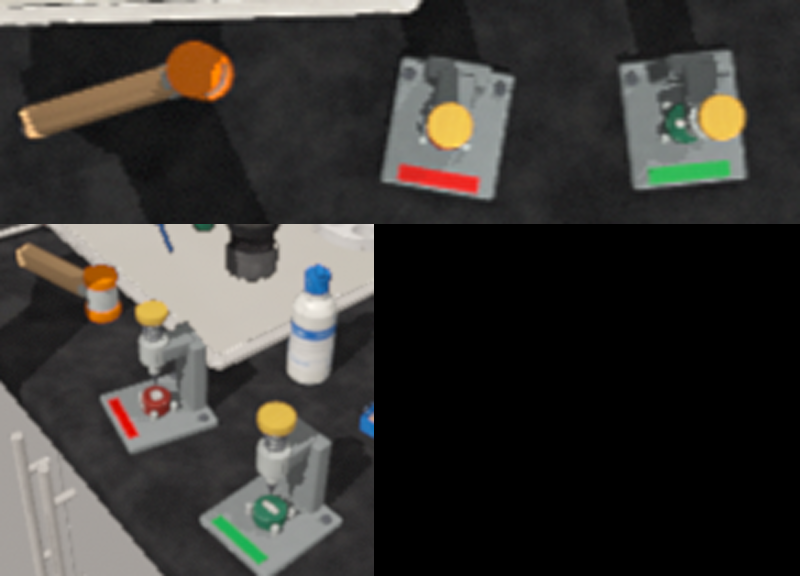

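```bash
python3 - <<'E'
import pickle
from h import *
d=pickle.load(open('cam0.pkl','rb')); S,T=d['side'],d['top']
r=plane(T,290.1,218.5,.135); g=plane(T,375.1,216.2,.135)
print('red',r,'green',g,'tri',tri(T,(290.1,218.5),S,(268.5,199.2)),tri(T,(375.1,216.2),S,(325.4,247.2)))
print('side plane red', plane(S,268.5,199,.135),plane(S,325.4,247,.135))
m=plane(T,211.9,201.7,.056); print('mallet top',m, 'side',plane(S,244.6,183.8,.056))
b=blobs(T,(8,60,60),(17,160,255),200,(150,190,203,245))[0]
ys,xs=np.nonzero(b[2]); P=np.array([plane(T,x,y,.035)[:2] for x,y in zip(xs,ys)])
rect=cv2.minAreaRect(P.astype(np.float32)*1000); print(rect)
c=P.mean(0); w,v=np.linalg.eigh(np.cov((P-c).T)); print('centroid',c,'dir',np.degrees(np.arctan2(*v[::-1,1])))
dd=m[:2]-c; print('head-centroid dir',np.degrees(np.arctan2(dd[1],dd[0])),np.linalg.norm(dd))
# stands' edges
for nm,(u,v) in dict(redL=(150+382/3.2,180+183/3.2),greenR=(150+747/3.2,180+178/3.2)).items(): print(nm,plane(T,u,v,.01))
print('tray edge',plane(T,213,186,.0),'counter edge',plane(T,213,263,0))
E
```

```text
red [0.50332612 0.13239126 0.135     ] green [ 0.50274092 -0.04164701  0.135     ] tri [0.50226772 0.13303032 0.12953422] [ 0.5022661  -0.04207706  0.13133082]
side plane red [0.4974699  0.12822069 0.135     ] [ 0.49929532 -0.04415756  0.135     ]
mallet top [0.54898989 0.30611227 0.056     ] side [0.5414772 0.3019073 0.056    ]
((529.9122314453125, 385.085693359375), (25.873178482055664, 111.78076934814453), 15.894952774047852)
centroid [0.52943155 0.38664458] dir 105.81125084031561
head-centroid dir -76.34924970739577 0.08287328656119297
redL [0.46457964 0.18016604 0.01      ]
greenR [ 0.46023452 -0.08774221  0.01      ]
tray edge [0.59108409 0.31243852 0.        ] counter edge [0.40734647 0.31610501 0.        ]
```

Emit:
send_rows(
  motion=[-5,-1,1,0,0,7,1,-10,-2.2,2,0,0,14,1,-15,-3.4,3,0,0,21,1,-20,-4.5,4,0,0,28,1,-25,-5.7,5,0,0,35,1,-30,-6.8,6,0,0,42,1,-35,-8,7,0,0,50,1,-39,-8.8,8,0,0,56,1,-42.4,-9.6,8.5,0,0,60.5,1,-42.4,-9.6,8.5,0,0,60.5,1,-42.4,-9.6,8.5,0,0,60.5,1,-42.4,-9.6,8.5,0,0,60.5,1],
)

```text
clock: 1.3
position: [0.5324, 0.3533, 0.1461]
tcp_rot: [-179.9, -0.0, 104.5]
ft_force: [-0.6, 1.0, -0.6]
opening: 1.001
gripper_force: 0.0
```

```bash
cat > look.py <<'E'
import sys,pickle
from station import ctrl
from h import *
k=sys.argv[1]; s=ctrl.sense(); print(s['clock'],s['position'].round(4),s['tcp_rot'].round(2),s['ft_force'].round(2),s['opening'],s['gripper_force'])
d={n:ctrl.read_camera(n) for n in('side','top')}; pickle.dump(d,open(f'cam{k}.pkl','wb'))
a=cv2.resize(d['side']['image'][100:320,180:380,::-1],None,fx=2,fy=2); b=cv2.resize(d['top']['image'][100:320,150:350,::-1],None,fx=2,fy=2)
cv2.imwrite(f'pics/l{k}.png',np.hstack([a,b]))
E
python3 look.py 1
```

```text
1.3 [0.5324 0.3533 0.1461] [-1.7992e+02 -3.0000e-02  1.0455e+02] [-0.61  0.96 -0.62] 1.0011561043783896 0.0
```

View pics/l1.png

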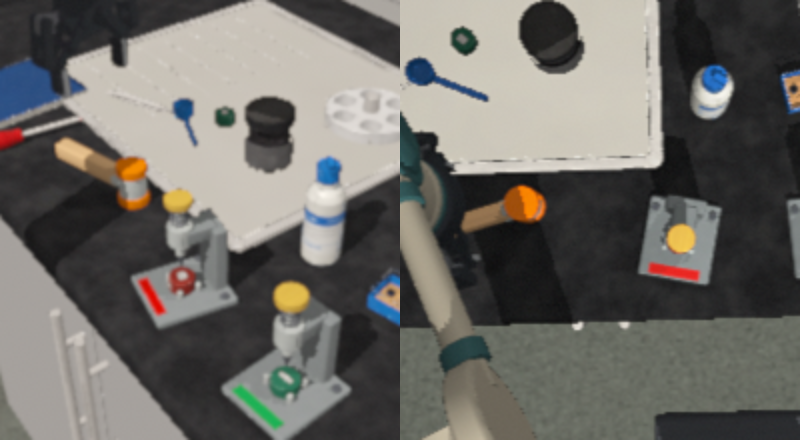

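Side view: the gripper is above the handle, fingertips at about (211,145) and (239,131). The mallet and both stands are unmoved. I'll check the camera bias against the known TCP.

```bash
python3 - <<'E'
import pickle
from h import *
d=pickle.load(open('cam1.pkl','rb'));S,T=d['side'],d['top']
y=np.array([np.cos(np.radians(14.5)),np.sin(np.radians(14.5)),0])
t=np.array([.5324,.3533,.159])
for k in(-.05,0,.05): print(k,proj(S,t+k*y),proj(T,t+k*y))
cv2.imwrite('pics/g1.png',np.hstack([cv2.resize(S['image'][90:190,190:290,::-1],None,fx=4,fy=4),cv2.resize(T['image'][130:230,150:250,::-1],None,fx=4,fy=4)]))
E
```

```text
-0.05 [211.33804931 147.92446964] [186.17379416 230.99798952]
0 [226.99454076 139.56615777] [179.55931286 206.97464982]
0.05 [241.71345546 131.70837686] [172.99665569 183.13953176]
```

View pics/g1.png

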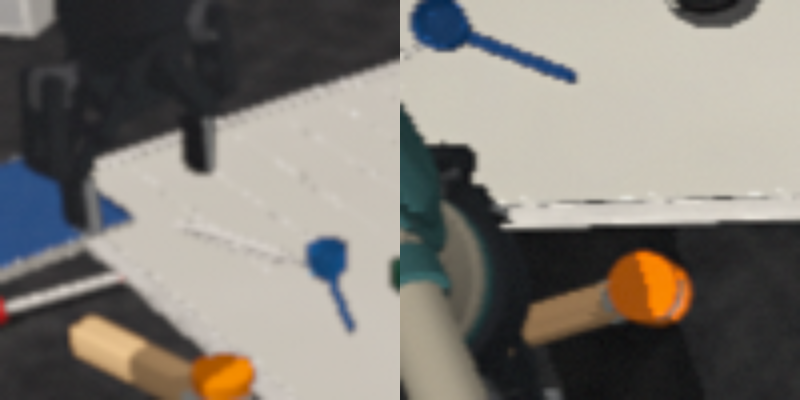

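Side-view bias is about 1.4 px, roughly 3 mm, so the estimates agree. Next: descend and grasp.

Emit:
send_rows(
  motion=[-0.1,0,4,0,0,0,1,-0.2,0,8,0,0,0,1,-0.2,0,11,0,0,0,1,-0.2,0,13,0,0,0,1,-0.2,0,13.6,0,0,0,1,-0.2,0,13.6,0,0,0,1,-0.2,0,13.6,0,0,0,1,-0.2,0,13.6,0,0,0,0,-0.2,0,13.6,0,0,0,0,-0.2,0,13.6,0,0,0,0,-0.2,0,13.6,0,0,0,0,-0.2,0,13.6,0,0,0,0],
)

```text
clock: 2.6
position: [0.5352, 0.3516, 0.011]
tcp_rot: [179.8, -0.0, 104.5]
ft_force: [1.8, 0.7, 1.6]
opening: 0.245
gripper_force: 59.9
```

Emit:
send_rows(
  motion=[0,0,0,0,0,0,0,0,0,0,0,0,0,0,0,0,0,0,0,0,0,0,0,0,0,0,0,0],
)

```text
clock: 3.0
position: [0.5351, 0.3517, 0.011]
tcp_rot: [179.8, -0.0, 104.5]
ft_force: [1.3, 2.0, 4.3]
opening: 0.248
gripper_force: 60.2
```

Emit:
send_rows(
  motion=[0,0,-1,0,0,0,0,0,0,-3,0,0,0,0,0,0,-6,0,0,0,0,0,0,-9,0,0,0,0,0,0,-12,0,0,0,0,0,0,-15,0,0,0,0,0,0,-17,0,0,0,0,0,0,-18.5,0,0,0,0,0,0,-19,0,0,0,0,0,0,-19,0,0,0,0,0,0,-19,0,0,0,0],
)

```text
clock: 4.1
position: [0.5328, 0.3504, 0.1988]
tcp_rot: [-179.8, 0.0, 104.5]
ft_force: [-0.7, 0.8, -2.5]
opening: 0.242
gripper_force: 59.4
```

```bash
python3 look.py 2
```

```text
4.1 [0.5328 0.3504 0.1988] [-1.7979e+02  4.0000e-02  1.0450e+02] [-0.69  0.78 -2.51] 0.24232854326256134 59.35290813446045
```

View pics/l2.png

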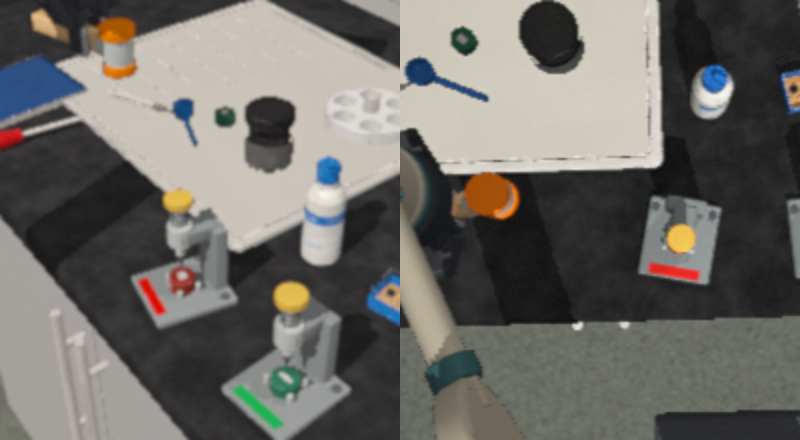

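Side view: the mallet is held upright, with the head at about (238,128) and both stands undisturbed. Next, measure the head in the hand.

```bash
python3 - <<'E'
import pickle
from h import *
d=pickle.load(open('cam2.pkl','rb'));S,T=d['side'],d['top']
for n,c,roi in(('S',S,(220,100,270,145)),('T',T,(180,180,220,215))):
    for b in blobs(c,(4,140,100),(17,255,255),20,roi):
        print(n,b[0],b[1])
h=cv2.cvtColor(T['image'],cv2.COLOR_RGB2HSV)
print(h[190:212:2,180:214,2])
for hx in((.5448,.3039),(.547,.303)):
  print('pred top',proj(T,[*hx,.244]),'low',proj(T,[*hx,.188]),'side top',proj(S,[*hx,.244]),'low',proj(S,[*hx,.188]))
E
```

```text
S [237.9 114.7] [228, 109, 20, 13, 205]
S [239.5 135.2] [232, 132, 16, 7, 73]
T [194.9 197.3] [182, 186, 28, 24, 471]
[[ 27  25  25  43 105 148 162 161 160 162 161 160 161 161 162 162 162 164
  163 164 165 164 160 158 119  62  31  27  28  22  24  23  25  23]
 [ 34  24  47 130 161 162 161 161 162 160 160 162 160 160 161 163 163 164
  163 164 164 164 163 145 152 207 170  82  32  28  26  23  23  21]
 [ 42  44 103 150 163 161 161 161 161 161 160 161 162 161 162 161 162 163
  162 163 163 164 164 150 130 144 234 212 112  41  26  23  22  21]
 [122 136 153 160 159 159 160 162 161 161 160 161 163 162 161 163 162 161
  163 162 162 164 163 153 135 122 184 236 201 103  31  25  21  22]
 [137 113 137 157 160 159 159 159 160 159 161 161 162 162 162 163 162 162
  162 165 164 162 163 150 147 137 181 241 213 112  35  21  23  24]
 [126  98 113 147 160 161 160 158 160 159 161 160 161 162 162 162 162 161
  164 163 164 162 159 160 150 134 164 236 221 126  45  23  23  25]
 [116 104  98 114 148 160 161 160 159 161 162 161 161 161 160 162 162 164
  162 164 162 163 179 173 148 171 241 240 181  93  26  23  22  27]
 [119 111  98  93 109 134 154 159 162 160 161 160 161 161 161 161 163 174
  181 181 216 212 171 155 207 247 245 190 101  31  25  22  24  22]
 [116 112 110 108 106  99  97 116 137 150 157 163 163 161 161 159 165 233
  233 205 178 174 200 235 252 235 151  63  24  23  23  22  27  24]
 [ 96  97  92  79  80  77  65  47  34  30  32  42  55  58  82 112 125 141
  220 251 255 253 235 176 107  55  27  24  23  22  23  23  20  21]
 [ 71  62  52  42  44  43  34  29  27  28  26  27  25  27  21  24  24  30
   28  30  33  36  27  23  21  21  23  22  26  21  21  25  22  21]]
pred top [194.85468466 196.42646186] low [201.14200318 198.89604696] side top [239.44702068 112.06058219] low [241.35498027 135.07070958]
pred top [195.33423714 195.18906215] low [201.58618304 197.74680858] side top [240.52730768 111.93409478] low [242.39345957 134.93935255]
```

Emit:
send_rows(
  motion=[-2,-1.1,0,0,0,0,0,-5,-2.7,0,0,0,0,0,-8,-4.3,0,0,0,0,0,-11,-5.9,0,0,0,0,0,-14,-7.5,0,0,0,0,0,-15.4,-8.2,0,0,0,0,0,-15.9,-8.5,0,0,0,0,0,-15.9,-8.5,0,0,0,0,0,-15.9,-8.5,0,0,0,0,0,-15.9,-8.5,0,0,0,0,0],
)

```text
clock: 5.2
position: [0.492, 0.177, 0.2002]
tcp_rot: [180.0, -0.0, 104.6]
ft_force: [-1.2, -0.4, -3.1]
opening: 0.246
gripper_force: 59.2
```

```bash
python3 look.py 3; python3 - <<'E'
import pickle
from h import *
d=pickle.load(open('cam3.pkl','rb'));S,T=d['side'],d['top']
r=[.5033,.1324]; dz=.188
print('top view: face',proj(T,[*r,.244]),'low',proj(T,[*r,.188]),'punch',proj(T,[*r,.135]))
print('side: face',proj(S,[*r,.244]),'low',proj(S,[*r,.188]),'punch',proj(S,[*r,.135]))
for n,c,roi in(('S',S,(230,120,310,205)),('T',T,(260,180,320,240))):
    for b in blobs(c,(4,140,100),(17,255,255),20,roi)+blobs(c,(18,120,120),(30,255,255),20,roi): print(n,b[0],b[1])
h=cv2.cvtColor(T['image'],cv2.COLOR_RGB2HSV)
print(h[204:232:3,270:310,2])
E
```

```text
5.2 [0.492  0.177  0.2002] [ 1.7998e+02 -4.0000e-02  1.0456e+02] [-1.24 -0.44 -3.15] 0.24551004833346862 59.24484729766846
top view: face [291.2164127  216.63911313] low [290.60164839 217.66735933] punch [290.09614679 218.51285426]
side: face [267.91982186 149.94159831] low [268.88426588 175.10662971] punch [269.72150457 196.95251958]
S [266.2 152.6] [256, 145, 21, 16, 271]
S [267.9 175.6] [258, 170, 20, 10, 98]
S [268.2 199.8] [261, 195, 15, 10, 125]
[[172 172 173 174 174 174 176 177 178 176 179 177 176 179 179 180 180 182
  181 167 133  92  72  82 111 141 170 182 185 186 186 187 188 188 188 188
  189 189 186 174]
 [179 178 180 179 180 181 182 182 182 183 183 184 185 184 185 185 184 186
  186 184 171 131  85  74  90 121 151 178 188 189 190 190 190 191 192 192
  192 194 195 188]
 [184 186 185 186 186 185 187 187 188 189 189 190 190 189 189 191 191 190
  191 193 187 175 130  85  87 113 133 161 186 194 193 194 195 196 195 196
  197 195 196 195]
 [190 190 191 192 192 192 193 193 193 193 194 195 195 195 195 196 197 196
  197 197 197 187 174 121  76  92 122 149 176 196 201 201 202 201 201
[... 326 characters left out ...]
 211 211 210
  211 211 211 211]
 [207 206 207 209 209 210 211 211 210 212 214 215 214 215 216 216 217 218
  218 218 218 219 218 206 181 124  76  88 119 150 183 207 214 215 213 213
  214 212 211 210]
 [214 215 215 216 216 217 217 217 217 218 218 218 217 218 219 218 219 219
  220 219 219 218 219 219 189 144  92  74 103 131 161 195 212 215 214 214
  213 212 210 210]
 [217 218 218 218 219 219 218 219 217 219 218 218 217 217 217 216 216 216
  215 215 214 212 212 212 206 186 138  88  82 114 139 165 195 205 203 202
  202 202 203 202]
 [217 216 215 215 214 214 215 214 214 212 212 210 211 209 208 208 207 207
  206 204 205 205 203 204 201 187 162 114  82  96 129 153 175 191 199 198
  198 198 198 198]]
```

View pics/l3.png

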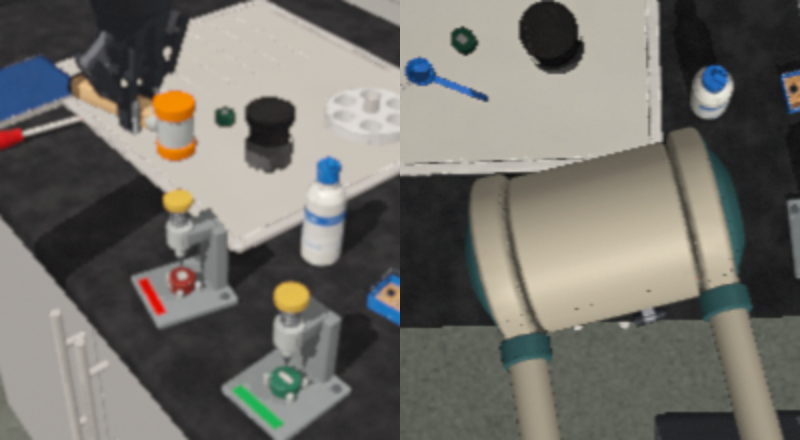

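The top view is occluded by the arm. In the side view the head's lower face (268,176) lies right above the punch (268,199). I'll correct slightly, lower to about 2.5 cm above it, then strike.

Emit:
send_rows(
  motion=[-0.1,-0.1,1,0,0,0,0,-0.1,-0.1,2,0,0,0,0,-0.1,-0.1,2.5,0,0,0,0,-0.1,-0.1,2.5,0,0,0,0,-0.1,-0.1,2.5,0,0,0,0],
)

```text
clock: 5.8
position: [0.4908, 0.1746, 0.175]
tcp_rot: [-180.0, -0.0, 104.5]
ft_force: [0.0, 0.3, -2.6]
opening: 0.246
gripper_force: 59.3
```

Emit:
send_rows(
  motion=[0,0,1,0,0,0,0,0,0,2.4,0,0,0,0,0,0,3.8,0,0,0,0,0,0,5,0,0,0,0,0,0,5,0,0,0,0],
)

```text
clock: 6.3
position: [0.4916, 0.1764, 0.1262]
tcp_rot: [179.8, -0.2, 104.5]
ft_force: [-1.4, 4.3, 4.7]
opening: 0.247
gripper_force: 61.8
```

```bash
python3 - <<'E'
from station import ctrl
from h import *
import pickle
c=ctrl.read_camera('side'); pickle.dump(c,open('cam4.pkl','wb')); s=ctrl.sense(); print(s['clock'],s['position'],s['ft_force'],s['torque'])
cv2.imwrite('pics/s4.png',cv2.resize(c['image'][120:270,210:360,::-1],None,fx=4,fy=4,interpolation=cv2.INTER_CUBIC))
for b in blobs(c,(4,140,100),(17,255,255),20,(230,120,310,220))+blobs(c,(18,120,120),(30,255,255),10,(230,120,310,220)): print(b[0],b[1])
E
```

```text
6.35 [0.49159603 0.17641573 0.12626924] [-1.59024736  4.7717824   2.99227321] [ 0.73993639  0.17748418 -0.05616127]
[266.2 183. ] [256, 176, 21, 15, 244]
[268.2 204.8] [259, 199, 19, 11, 109]
[268.5 209.7] [263, 208, 13, 4, 33]
```

View pics/s4.png

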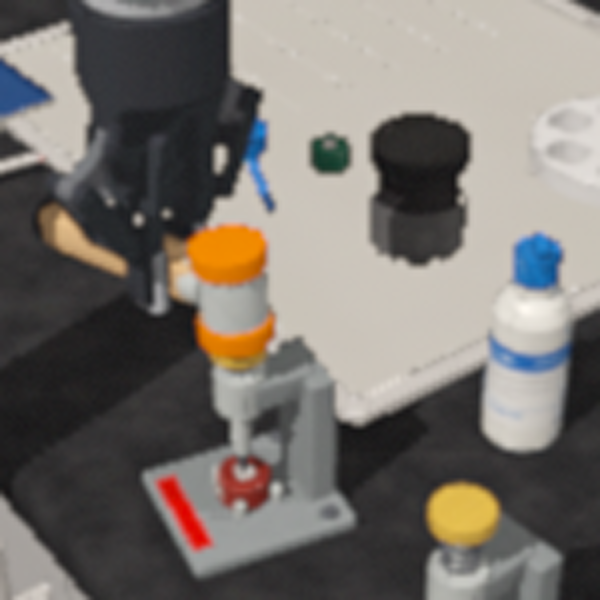

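The punch is down, with its brass edge at about (268,211), roughly 14–16 mm of travel. Before lifting I'll press a touch further to confirm the stop.

Emit:
send_rows(
  motion=[0,0,0.4,0,0,0,0,0,0,0.4,0,0,0,0],
)

```text
clock: 6.55
position: [0.4917, 0.1773, 0.1245]
tcp_rot: [179.7, -0.3, 104.4]
ft_force: [-5.2, 6.2, 17.3]
opening: 0.247
gripper_force: 64.4
```

The force jumped to about 20 N, so it's at the hard stop. Lifting.

Emit:
send_rows(
  motion=[0,0,-1.5,0,0,0,0,0,0,-3.5,0,0,0,0,0,0,-5.5,0,0,0,0,0,0,-7.5,0,0,0,0,0,0,-8,0,0,0,0,0,0,-8,0,0,0,0,0,0,-8,0,0,0,0],
)

```text
clock: 7.25
position: [0.4901, 0.1744, 0.2001]
tcp_rot: [-179.9, -0.0, 104.5]
ft_force: [0.2, -0.0, -2.4]
opening: 0.247
gripper_force: 61.5
```

```bash
python3 look.py 5;  python3 - <<'E'
import pickle
from h import *
d=pickle.load(open('cam5.pkl','rb'));S=d['side']
for b in blobs(S,(4,140,100),(17,255,255),20,(220,100,310,205))+blobs(S,(18,120,120),(30,255,255),20,(230,120,370,280)): print(b[0],b[1])
E
```

```text
7.25 [0.4901 0.1744 0.2001] [-1.7989e+02 -1.0000e-02  1.0450e+02] [ 0.22 -0.04 -2.44] 0.24729205257079143 61.48615121841431
[264.4 150.2] [253, 144, 23, 14, 262]
[268.4 173.7] [258, 168, 20, 10, 100]
[268.2 200.1] [261, 195, 15, 11, 134]
[325.3 248. ] [317, 241, 18, 15, 230]
```

View pics/l5.png

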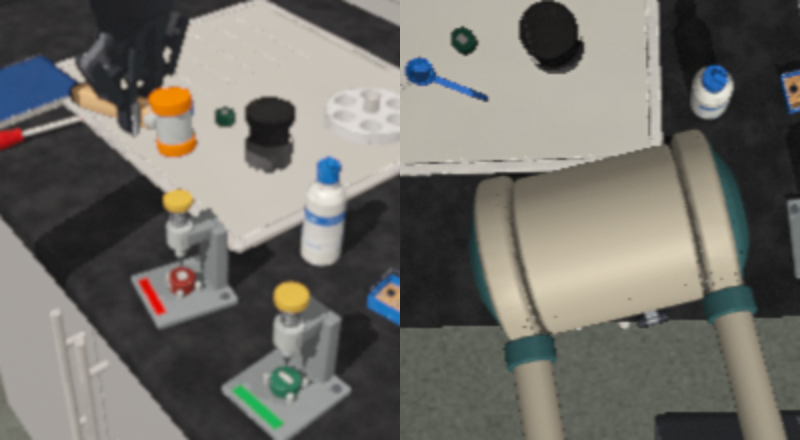

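The red punch is back up at (268,200), and green is unchanged at (325,248). The mallet has slipped in the grip, head end up by about 5°. I'll carry it back to its original spot and tilt the tool to square it.

Emit:
send_rows(
  motion=[2,1.1,0,0,1,0,0,5,2.7,0,0,2,0,0,8,4.3,0,0,3,0,0,11,6,0,0,4,0,0,14,7.7,0,0,5,0,0,16,8.8,1,0,5.5,0,0,16,8.8,5,0,5.5,0,0,16,8.8,9,0,5.5,0,0,16,8.8,13,0,5.5,0,0,16,8.8,16,0,5.5,0,0,16,8.8,16.5,0,5.5,0,0,16,8.8,16.5,0,5.5,0,0],
)

```text
clock: 8.55
position: [0.5352, 0.3514, 0.0348]
tcp_rot: [-179.8, -5.5, 104.5]
ft_force: [0.7, 0.5, -1.9]
opening: 0.245
gripper_force: 61.3
```

```bash
python3 look.py 6;  python3 - <<'E'
import pickle
from h import *
d=pickle.load(open('cam6.pkl','rb'));S=d['side']
for b in blobs(S,(4,140,100),(17,255,255),20,(200,140,280,215)): print(b[0],b[1])
d=pickle.load(open('cam0.pkl','rb'));S=d['side']
for b in blobs(S,(4,140,100),(17,255,255),20,(230,140,280,215)): print(b[0],b[1])
E
```

```text
8.55 [0.5352 0.3514 0.0348] [-179.82   -5.48  104.48] [ 0.68  0.55 -1.88] 0.24451390889540683 61.25467658042908
[243.1 176.6] [236, 171, 16, 12, 153]
[246.  193.9] [238, 189, 16, 9, 81]
[244.6 184. ] [237, 179, 16, 11, 150]
[247.1 201. ] [239, 195, 16, 10, 82]
```

View pics/l6.png

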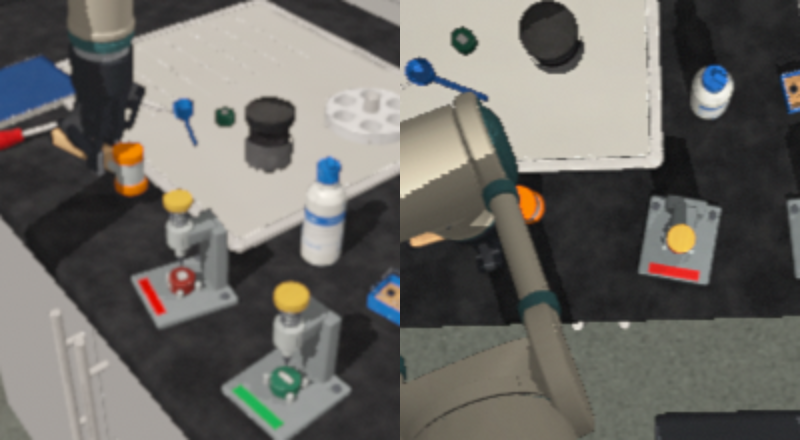

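The mallet now looks upright in the hand (bands at (243,177) and (246,194), nearly the original offset), about 2 cm above the top. Lowering slowly.

Emit:
send_rows(
  motion=[0,0,0.6,0,0,0,0,0,0,1.2,0,0,0,0,0,0,1.6,0,0,0,0,0,0,1.8,0,0,0,0,0,0,1.9,0,0,0,0,0,0,2.0,0,0,0,0,0,0,2.0,0,0,0,0],
)

```text
clock: 9.35
position: [0.5355, 0.3534, 0.0164]
tcp_rot: [180.0, -5.5, 104.5]
ft_force: [0.2, 0.0, -2.5]
opening: 0.245
gripper_force: 61.3
```

Emit:
send_rows(
  motion=[0,0,0.1,0,0,0,0,0,0,0.2,0,0,0,0,0,0,0.3,0,0,0,0,0,0,0.3,0,0,0,0,0,0,0.3,0,0,0,0],
)

```text
clock: 9.85
position: [0.5354, 0.3537, 0.0134]
tcp_rot: [180.0, -5.5, 104.5]
ft_force: [-0.1, -0.0, -2.8]
opening: 0.249
gripper_force: 61.3
```

Emit:
send_rows(
  motion=[0,0,0.1,0,0,0,0,0,0,0.2,0,0,0,0,0,0,0.2,0,0,0,0,0,0,0.2,0,0,0,0],
)

```text
clock: 10.25
position: [0.5353, 0.3539, 0.0114]
tcp_rot: [-180.0, -5.5, 104.5]
ft_force: [-0.0, 0.6, -2.0]
opening: 0.252
gripper_force: 61.3
```

Emit:
send_rows(
  motion=[0,0,0.1,0,0,0,0,0,0,0.2,0,0,0,0,0,0,0.2,0,0,0,0,0,0,0.2,0,0,0,0],
)

```text
clock: 10.65
position: [0.5354, 0.3541, 0.0096]
tcp_rot: [180.0, -5.5, 104.5]
ft_force: [-1.2, 0.0, -1.6]
opening: 0.243
gripper_force: 61.7
```

Emit:
send_rows(
  motion=[0,0,0.1,0,0,0,0,0,0,0.2,0,0,0,0,0,0,0.2,0,0,0,0,0,0,0.2,0,0,0,0],
)

```text
clock: 11.05
position: [0.5354, 0.3543, 0.0093]
tcp_rot: [179.9, -5.5, 104.5]
ft_force: [-3.0, -1.0, 8.3]
opening: 0.251
gripper_force: 63.2
```

In contact with the worktop. Relieve, release and rise.

Emit:
send_rows(
  motion=[0,0,-0.1,0,0,0,0,0,0,-0.1,0,0,0,0.35,0,0,-0.1,0,0,0,0.5,0,0,-0.1,0,0,0,0.8,0,0,-0.1,0,0,0,1,0,0,-0.1,0,0,0,1,0,0,-0.1,0,0,0,1,0,0,-0.1,0,0,0,1],
)

```text
clock: 11.85
position: [0.5353, 0.3542, 0.0084]
tcp_rot: [-180.0, -5.5, 104.5]
ft_force: [0.1, 0.2, -0.5]
opening: 1.001
gripper_force: 0.0
```

Emit:
send_rows(
  motion=[0,0,-1,0,0,0,1,0,0,-3,0,0,0,1,0,0,-6,0,0,0,1,0,0,-10,0,0,0,1,0,0,-14,0,0,0,1,0,0,-18,0,0,0,1,0,0,-18,0,0,0,1,4,0,-18,0,0,0,1,8,0,-18,0,0,0,1,12,0,-18,0,0,0,1,12,0,-18,0,0,0,1],
)

```text
clock: 12.95
position: [0.5079, 0.4578, 0.1998]
tcp_rot: [179.9, -5.7, 104.8]
ft_force: [0.6, -1.5, 0.7]
opening: 0.999
gripper_force: 0.0
```

```bash
python3 look.py 7;  python3 - <<'E'
import pickle
from h import *
d=pickle.load(open('cam7.pkl','rb'))
for c,r in((d['side'],(230,140,280,215)),(d['top'],(180,180,240,220))):
  for b in blobs(c,(4,140,100),(17,255,255),20,r): print(b[0],b[1])
for b in blobs(d['side'],(18,120,120),(30,255,255),20,(230,120,370,280)): print('brass',b[0])
E
```

```text
12.95 [0.5079 0.4578 0.1998] [179.93  -5.71 104.75] [ 0.58 -1.47  0.74] 0.9987653872644212 0.0
[243.6 184.5] [236, 179, 16, 12, 163]
[245.7 201.7] [237, 196, 17, 10, 83]
[211.9 203.2] [202, 194, 21, 19, 311]
brass [268.2 200.1]
brass [325.3 248. ]
```

View pics/l7.png

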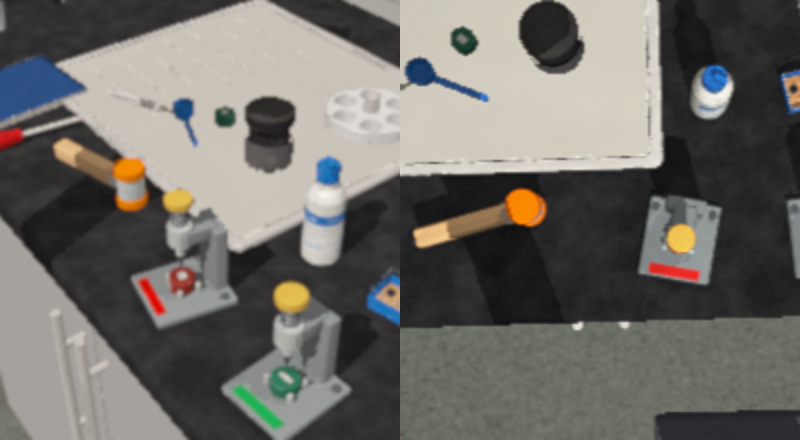

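The mallet stands on its face with the head at top-view (212,203), clear of both stands. Both punches are up, and the gripper is clear.

```bash
python3 -c "
from station import ctrl
print(ctrl.hand_in())"
```

```text
the job is handed in; nothing more can be done
None
```

I knocked the red punch down to its stop in one stroke and it sprang back up; the green punch was left alone, the mallet is standing on its striking face clear of both stands, and the job was handed in at about 13 s.

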